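# Clamp a glued sanding block in a press with a fold-away crank handle

### The arm

A 7-joint arm with a two-finger parallel gripper is mounted at the origin on a cart in front of the work surface, level with it; the furniture and walls round the work are solid. World frame = base frame: x ahead of the robot, y to its left, z up, the work surface at z = 0. Lengths are in m, angles in rad, forces in N, time in s.
With the tool pointing down it reaches from about 0.4 to 0.85 m from the base axis. Payload 4.5 kg.
Tool frame: the origin (TCP) lies at the very end of the fingers, on their centre line; the grasp point (between the pads) lies 19 mm behind it (bot.hold_point_z is the distance from the TCP to the grasp point, in m); z points along the fingers, y is the line along which they close (so a half turn about z gives the same grasp; the last joint's range is limited). The gripper opens to 88 mm and grips with 3 to 60 N. Pads are 18 mm wide; open, the fingers measure 123 mm over their backs; the gripper's body (75 mm by 187 mm) begins 45 mm behind the grasp point.
Start: joints at [0.034, 0.689, -0.195, 1.565, 0.157, 0.902, -0.215], TCP at [0.625, 0, 0.239] pointing down, gripper open.
Joint ranges: [-3.01, 3.01], [-0.46, 2.08], [-1.47, 1.51], [0.13, 2.56], [-1, 4.14], [0.04, 2.09], [-2.66, 2.66]. Speed limits (rad/s): [2.57, 2.57, 3.14, 3.14, 3.14, 3.14, 3.14].

### API

Orientations are given as a unit quaternion [w, x, y, z].
In Python, from station import bot, vision gives the robot as it stands.
- The arm moves only by the shell command python3 -m crank 'ROWS' [FORCE]. ROWS is JSON, a list of rows, each a list of 3 entries, a list of its own where there are three numbers: the shift along the tool's x, y, z in m, then the turn about the tool's z in degrees, then the opening, from -1 (shut) to 1 (fully open). In form: [[[dx, dy, dz], yaw, claw], ...]. A call has 1 to 12 rows; each row is the pose to reach, as a shift and turn from the pose commanded when the call began, along the tool's axes at that moment; what a row does not reach only later rows make up. A row lasts 1/8 s, in which the tool goes at most 62.5 mm and 10.7 degrees, less where a joint would pass 70% of its speed; a pose out of reach is approached as far as the arm can. A call with a gripper value outside its range is refused whole. The fingers move at their own pace and stop on an object; FORCE is the grip in N (left out, the last holds). Time passes only in rows, so rows that repeat a pose let the fingers close. It gives the time, the measured TCP pose, the force, the opening and the grip force at its end, in the units of the state.
- bot.get_state(): the state, without advancing time (a new reading comes with each control period).
- vision.read_camera(name): name is "scene" or "side" or "wrist"; returns a dict with "img" (420x560x3 uint8, blue, green, red), "vertical_fov" (degrees; the focal length in pixels is half the picture's height over the tangent of half this angle, whatever the lens; pixels are square), "cx", "cy" (the principal point, pixels), "D" ([k1, k2, p1, p2, k3] as OpenCV has them; the pictures are not rectified), "xyz" and "attitude" of the camera in the world. Camera axes: x right, y down, z forward; pixel columns grow to the right and rows downward; lengths in m; the calibration is good to about 2 mm. A picture is of the moment at which its call begins. There is no depth.
- bot.job_done(): hands the job in; it is judged then, once.
The state is a dict: "time": time; "joint_pos": joint angles; "qvel": joint speeds; "joint_torque": joint torques, N m; "tool_pos": TCP position; "tool_rot": TCP orientation; "force": force on the tool from outside, world axes, zero at the start; "torque": the same for the moment, N m; "opening": opening from 0.0 (shut) to 1.0 (fully open); "grip_force": force on a finger pad.
Only numpy, scipy, OpenCV 4.12 (cv2) and the standard library are available. Lean on these libraries where they do the work, as an engineer would, in place of code of your own. Each camera call takes 0.05 s, during which the arm holds its last target. There are 200 camera calls.

### The job

The emery has just been glued to the wooden sanding block that lies under the small green screw press. Swing the crank's folded black handle up until it stands upright hard against its stop, then crank the press shut, clockwise, until the platen by itself grips the block firmly (about 40 N; 100 N crushes the wood). Leave the handle standing and the press clamped, and do not disturb the things lying around.

Things in the scene. Friction and masses are not known exactly. Their poses are not given: they have to be found in the camera images.
- press: small screw press, fixed: green cast base 104 (x) x 150 (y) mm on rubber feet, top 16 mm above the bench, two columns 58 mm either side of the middle (along y), crosshead 34 x 146 mm, top 120 mm up (nuts to 130 mm). Origin: centre of the base, at bench height; z up, the crank's axis. Two tall thin posts, to 0.95 m, stand to its right and nearer the robot: swing the arm over them
- packing: aluminium packing plate 80 x 84 mm lying on the press base, fixed. Origin: centre of its top face, 22 to 25 mm above the bench (plates of different thickness, so the block's height differs each time)
- platen: the press's steel platen, 62 x 84 x 8 mm, moving straight up and down between the columns. Origin: centre of its steel underside; below it a cork facing, worn to anything from 2.5 to 6.5 mm thick, gives 1 mm per 100 N. It sinks 7 mm per radian of crank (44 mm a turn), the whole crank with it. Screw friction holds the clamping; with the handle let go, over about 47 N relaxes to that
- block: wooden sanding block faced with emery, 60 x 29 x 18 mm (thickness good to 1 mm), lying loose and flat on the packing plate under the platen. Origin: centre of its underside, x along its length. The platen must press on it with 20 to 60 N at rest; above 100 N at any time the wood is crushed
- crank_hub (a point): point on the crank's axis at the height of the handle's hinge pin (24 mm above the middle of the arm, which is 12 mm thick and 14 mm wide; hub 34 mm across, its nut's top 15 mm below this point). It sinks as the crank turns. Its x axis points along the arm to the handle's hinge
- handle_hinge (a point): middle of the handle's hinge pin at the outer end of the crank arm, 70 mm from the crank's axis, level with crank_hub. The pin is horizontal and square to the arm. Its x axis points outward along the arm
- grip_mid (a point): point on the centre line of the black handle, 50 mm from the hinge pin. The handle's sleeve is 20 mm across, spins freely on the handle and covers 16 to 86 mm from the pin. Its -x axis points from the pin to the handle's free end
- handle (a joint): handle angle in rad: 0 folded flat inward over the arm towards and past the hub, 1.571 upright against the stop. Friction hinge of 0.15 Nm (3 N at grip_mid), it stays where it is left; starts at 0 to 0.3
- crank (a joint): crank angle in rad, growing clockwise seen from above; starts between 0 and 2.2. The platen meets the block anywhere between 5.2 and 6.4; end of travel 6.7. Turning it freely takes about 0.21 Nm (3 N at the handle); each 10 N of clamping adds 0.07 Nm (1 N at the handle)
- jar: open glass jar, 63 mm across, 70 mm high, bystander; origin: centre of its underside
- pot: small round wax pot, orange below and white above, 52 mm across, 23 mm high, bystander; origin: centre of its underside
- tweezers: dark steel tweezers, 150 mm long, lying in front of the press, bystander; origin: centre of its underside
- graver: graver with a wooden mushroom handle, 138 x 37 x 37 mm, lying in front of the press, bystander; origin: centre of its underside
- tape_roll: roll of masking tape, 64 mm across, 18 mm high, lying flat, bystander; origin: centre of its underside

How it is judged:
By the outcome, as a careful person would: the job done as asked, in the order asked, and still so for the second after the job is handed in, with the robot touching nothing.
It also fails if it takes over 72 s, if anything falls off the work surface, if the arm or the gripper's body presses on something with over 40 N, if the wrist force passes 120 N, or if a joint passes its speed limit or range.

## Working session

There is one attempt and no reset: what is moved stays moved. The work goes in short steps, Python scripts to look and compute and a shell command to move; the robot and the scene stay as the last step left them, time stands still between calls to the robot, and variables do not carry over. Pictures are saved under pics/ and viewed, at most 10 in all, crops included, and the job is handed in when it is done.

```bash
ls; mkdir -p pics
cat > h.py <<'E'
import numpy as np, cv2
from scipy.spatial.transform import Rotation as R
from station import bot, vision
def rot(q): return R.from_quat([q[1],q[2],q[3],q[0]])
def K(c):
    f=c["img"].shape[0]/2/np.tan(np.radians(c["vertical_fov"]/2))
    return np.array([[f,0,c["cx"]],[0,f,c["cy"]],[0,0,1.]])
def cam(n):
    c=vision.read_camera(n); return c
def att(c):
    a=np.array(c["attitude"],float)
    return rot(a) if a.size==4 else R.from_matrix(a.reshape(3,3))
def ray(c,u,v):
    p=cv2.undistortPoints(np.array([[[u,v]]],float),K(c),np.array(c["D"],float))[0,0]
    d=att(c).apply([p[0],p[1],1]); return np.array(c["xyz"],float),d/np.linalg.norm(d)
def atz(c,u,v,z):
    o,d=ray(c,u,v); return o+d*(z-o[2])/d[2]
def tri(*rays):
    A=0;b=0
    for o,d in rays:
        P=np.eye(3)-np.outer(d,d); A=A+P; b=b+P@o
    x=np.linalg.solve(A,b); return x,[np.linalg.norm((np.eye(3)-np.outer(d,d))@(x-o)) for o,d in rays]
def proj(c,p):
    a=att(c).inv(); r=a.as_rotvec(); t=-a.apply(c["xyz"])
    return cv2.projectPoints(np.atleast_2d(np.array(p,float)),r,t,K(c),np.array(c["D"],float))[0][:,0]
E
python3 - <<'E'
from h import *
import pickle
cs={n:cam(n) for n in("scene","side","wrist")}
pickle.dump(cs,open("c0.pkl","wb"))
for n,c in cs.items():
    print(n,{k:v for k,v in c.items() if k!="img"})
    cv2.imwrite(f"pics/{n}0.png",c["img"])
print(bot.get_state(), bot.hold_point_z)
E
```

```text
pics
scene {'vertical_fov': 51.80185439771647, 'cx': 275.14984804489376, 'cy': 213.4171289459769, 'D': array([-0.13088937,  0.        ,  0.        ,  0.        ,  0.        ]), 'xyz': array([ 1.0797794 , -0.13670706,  0.76131296]), 'attitude': array([-0.28980222,  0.74307721,  0.56045288, -0.22303253])}
side {'vertical_fov': 45.963805001794086, 'cx': 289.89796982297435, 'cy': 214.8767780300039, 'D': array([-0.13326846,  0.        ,  0.        ,  0.        ,  0.        ]), 'xyz': array([0.69487415, 0.6231189 , 0.74834683]), 'attitude': array([-0.05209143,  0.11465325,  0.91404727, -0.38556285])}
wrist {'vertical_fov': 61.81036237754593, 'cx': 282.50013223350726, 'cy': 209.39099103556157, 'D': array([-0.01002236,  0.        ,  0.        ,  0.        ,  0.        ]), 'xyz': array([0.6258161 , 0.08286668, 0.38377311]), 'attitude': array([ 1.62169554e-01,  9.86762627e-01,  2.27151506e-04, -7.09135006e-04])}
{'time': 0.15, 'joint_pos': array([ 0.03380069,  0.68978544, -0.19452769,  1.56605631,  0.15730398,
        0.90247799, -0.21506145]), 'qvel': array([-0.00073966, -0.00229352, -0.00014331, -0.00345044,  0.00051489,
       -0.00023315, -0.00101551]), 'joint_torque': array([-1.46674727e-03, -5.27863634e+01, -1.26819178e+00, -1.53587687e+01,
       -5.24473807e-02,  3.92338901e-03,  1.12435155e-04]), 'tool_pos': array([ 6.24548805e-01, -3.44956327e-05,  2.38110951e-01]), 'tool_rot': array([-4.37349560e-04,  7.07071301e-01,  7.07141943e-01, -5.06083751e-04]), 'force': array([ 0.30660032, -0.37733671, -0.18515526]), 'torque': array([ 0.00887592, -0.00813761,  0.00530391]), 'grip_force': 0.0, 'opening': 1.000502980067023} 0.0187
```

View pics/scene0.png

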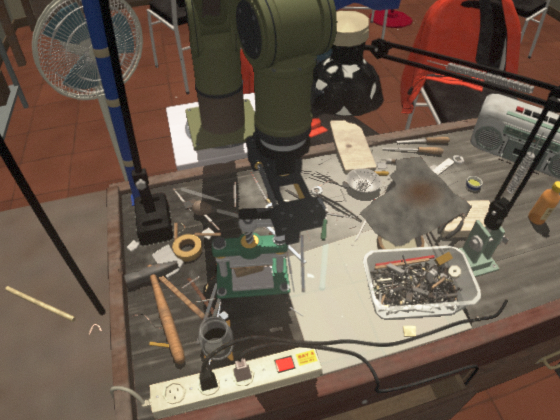

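View pics/side0.png

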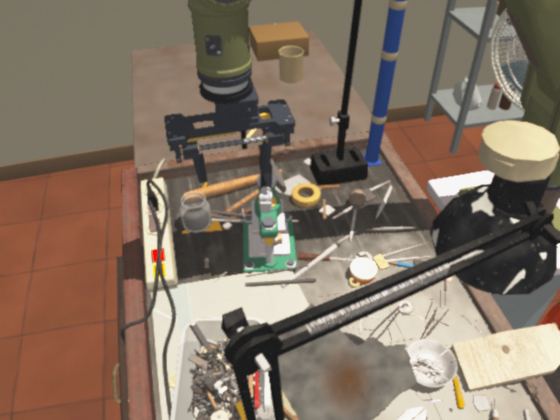

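The scene view shows the green press at about (252,265), and the side view shows it at about (270,235). The posts are at its right. I'll make enlarged crops and look through the wrist camera.

Run:
```python
from h import *
import pickle
cs=pickle.load(open("c0.pkl","rb"))
a=cs["scene"]["img"][205:325,190:320]; b=cs["side"]["img"][150:280,220:320]
a=cv2.resize(a,None,fx=4,fy=4,interpolation=cv2.INTER_CUBIC); b=cv2.resize(b,None,fx=4,fy=4,interpolation=cv2.INTER_CUBIC)[:480]
w=np.zeros((600,800,3),np.uint8)
b=cv2.resize(cs["side"]["img"][180:280,225:310],None,fx=3.3,fy=3.3,interpolation=cv2.INTER_CUBIC)
w[:480,:520]=a; w[:b.shape[0],520:520+b.shape[1]]=b[:, :280]
cv2.imwrite("pics/crop1.png",w)
```

```text
(no output)
```

View pics/crop1.png

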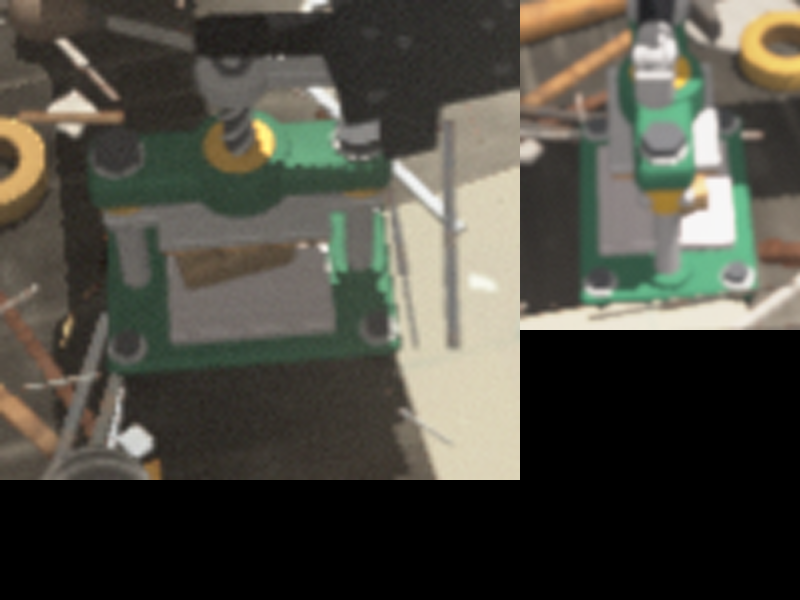

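View pics/wrist0.png

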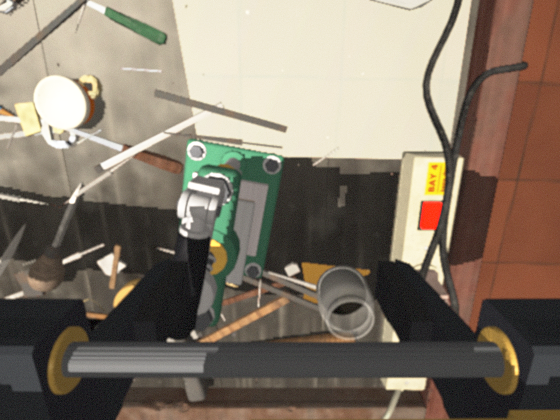

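The scene crop shows the press nuts at (117,150) and (360,138) in crop pixels, and the screw and hub at about (235,65). In the wrist view the hinge end is at about (208,190), with the black handle running down to about (200,290) and partly hidden by the gripper.

Run:
```python
from h import *
import pickle
cs=pickle.load(open("c0.pkl","rb"))
s,d,w=cs["scene"],cs["side"],cs["wrist"]
f=lambda x,y:(x/4+190,y/4+205)
g=lambda x,y:((x-520)/3.3+225,y/3.3+180)
np.set_printoptions(precision=4,suppress=True)
for n,p in dict(FL=(127,343),FR=(378,325)).items(): print("scene bolt",n,atz(s,*f(*p),.02))
for n,p in dict(L=(117,150),R=(360,138)).items(): print("scene nut",n,atz(s,*f(*p),.13))
for p in [(196,150),(272,163),(253,270)]: print("wrist bolt",p,atz(w,*p,.02))
for p in [(600,280),(738,272)]: print("side bolt",p,atz(d,*g(*p),.02))
print("side nut",atz(d,*g(662,138),.13))
print("hinge",tri(ray(w,208,190),ray(d,*g(655,50))))
for z in(.15,.17,.19,.21): print(z,"hinge w",atz(w,208,190,z),"handle w",atz(w,195,250,z),"hub s",atz(s,*f(234,62),z-.015))
```

```text
scene bolt FL [ 0.5907 -0.1155  0.02  ]
scene bolt FR [0.6151 0.0094 0.02  ]
scene nut L [ 0.5568 -0.1024  0.13  ]
scene nut R [0.5814 0.0095 0.13  ]
wrist bolt (196, 150) [0.5356 0.0249 0.02  ]
wrist bolt (272, 163) [0.6143 0.0113 0.02  ]
wrist bolt (253, 270) [ 0.591  -0.1144  0.02  ]
side bolt (600, 280) [0.6128 0.0132 0.02  ]
side bolt (738, 272) [0.5336 0.0268 0.02  ]
side nut [0.5739 0.0163 0.13  ]
hinge (array([0.5832, 0.0342, 0.2092]), [np.float64(0.0038402336185296634), np.float64(0.00384023361852971)])
0.15 hinge w [0.574 0.018 0.15 ] handle w [ 0.5614 -0.0276  0.15  ] hub s [ 0.5223 -0.0373  0.135 ]
0.17 hinge w [0.5784 0.0236 0.17  ] handle w [ 0.5669 -0.0181  0.17  ] hub s [ 0.5401 -0.0404  0.155 ]
0.19 hinge w [0.5829 0.0291 0.19  ] handle w [ 0.5724 -0.0087  0.19  ] hub s [ 0.5579 -0.0436  0.175 ]
0.21 hinge w [0.5873 0.0346 0.21  ] handle w [0.5779 0.0008 0.21  ] hub s [ 0.5757 -0.0468  0.195 ]
```

Run:
```python
from h import *
import pickle
cs=pickle.load(open("c0.pkl","rb"))
s,d,w=cs["scene"],cs["side"],cs["wrist"]
np.set_printoptions(precision=3,suppress=True)
print("black",tri(ray(s,143,180),ray(d,341,150)),atz(d,341,172,0),atz(s,152,225,0))
print("blue",atz(d,374,162,0),atz(s,136,205,0))
for z in (0,.3,.6,.95):
  print(z, proj(s,[[.3,-.15,z],[.35,-.2,z]]).round().tolist())
o,dd=ray(s,100,310);print("left line foot z0",atz(s,100,310,0),"top",atz(s,2,142,0.5))
for n,(c,ps) in dict(jar=(w,[(345,300)]),pot=(w,[(62,105)])).items():
  print(n,[atz(c,*p,.05) for p in ps])
print("tape",atz(s,187,248,.018))
```

```text
black (array([ 0.34 , -0.224,  0.1  ]), [np.float64(0.026042643617316258), np.float64(0.02604264361731615)]) [ 0.343 -0.233  0.   ] [ 0.352 -0.24  -0.   ]
blue [ 0.251 -0.251  0.   ] [ 0.274 -0.274 -0.   ]
0 [[186.0, 202.0], [169.0, 221.0]]
0.3 [[164.0, 97.0], [140.0, 115.0]]
0.6 [[133.0, -63.0], [100.0, -51.0]]
0.95 [[138.0, -195.0], [124.0, -150.0]]
left line foot z0 [ 0.558 -0.367  0.   ] top [ 0.665 -0.323  0.5  ]
jar [array([ 0.694, -0.135,  0.05 ])]
pot [array([0.423, 0.071, 0.05 ])]
tape [ 0.46  -0.168  0.018]
```

```bash
python3 -m crank '[[[0,0,-0.05],0,1],[[0,0,-0.09],5,1],[[-0.03,-0.025,-0.09],10,1],[[-0.06,-0.05,-0.09],15,1],[[-0.085,-0.07,-0.09],15,1],[[-0.085,-0.07,-0.09],15,1],[[-0.085,-0.07,-0.09],15,1]]'
python3 - <<'E'
from h import *
import pickle
cs={n:cam(n) for n in("scene","side","wrist")}
pickle.dump(cs,open("c1.pkl","wb"))
w=np.zeros((600,800,3),np.uint8)
a=cs["wrist"]["img"][0:300,180:480]; w[:600,:600]=cv2.resize(a,None,fx=2,fy=2,interpolation=cv2.INTER_CUBIC)
b=cs["side"]["img"][165:265,235:301]; w[:300,602:800]=cv2.resize(b,None,fx=3,fy=3,interpolation=cv2.INTER_CUBIC)
b=cs["scene"]["img"][190:290,215:281]; w[300:,602:800]=cv2.resize(b,None,fx=3,fy=3,interpolation=cv2.INTER_CUBIC)
cv2.imwrite("pics/crop2.png",w)
E
```

```text
time: 1.02
tool_pos: [0.5555, -0.084, 0.3287]
tool_rot: [-0.0, 0.793, 0.609, 0.001]
force: [-0.0, -0.2, -0.2]
opening: 1.001
grip_force: 0.0
```

View pics/crop2.png

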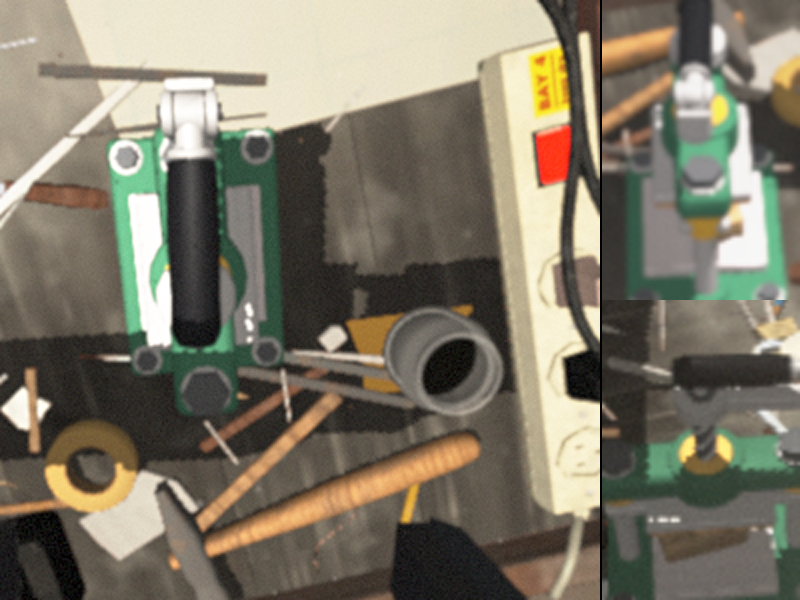

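Run:
```python
from h import *
import pickle
cs=pickle.load(open("c1.pkl","rb"))
s,d,w=cs["scene"],cs["side"],cs["wrist"]
np.set_printoptions(precision=4,suppress=True)
W=lambda x,y:(x/2+180,y/2)
S=lambda x,y:((x-602)/3+215,(y-300)/3+190)
D=lambda x,y:((x-602)/3+235,y/3+165)
P=lambda n,r:print(n,*r)
P("end sw",tri(ray(w,*W(196,338)),ray(s,*S(677,372))))
P("start sw",tri(ray(w,*W(191,165)),ray(s,*S(792,372))))
P("start wd",tri(ray(w,*W(191,165)),ray(d,*D(692,65))))
P("hinge wd",tri(ray(w,*W(189,108)),ray(d,*D(695,88))))
print("nutL wrist",atz(w,*W(206,390),.13), "nut scene",atz(s,*S(622,455),.13),"nut R side",atz(d,*D(703,172),.13))
for p in [(126,156),(257,147),(147,360),(267,350)]: print("bolt",atz(w,*W(*p),.02))
for z in (.2,.21,.22): print(z,atz(w,*W(189,108),z),atz(w,*W(196,338),z))
```

```text
end sw [ 0.56   -0.0588  0.1993] [np.float64(0.0005284855445797), np.float64(0.0005284855445796284)]
start sw [0.5754 0.0059 0.1956] [np.float64(0.0020601140265041453), np.float64(0.00206011402650415)]
start wd [0.5747 0.0038 0.2017] [np.float64(0.0002085624775771531), np.float64(0.00020856247757696598)]
hinge wd [0.5782 0.0227 0.2015] [np.float64(0.0011532687537249141), np.float64(0.0011532687537248725)]
nutL wrist [ 0.553  -0.1008  0.13  ] nut scene [ 0.5561 -0.0976  0.13  ] nut R side [0.573  0.0178 0.13  ]
bolt [0.5359 0.0238 0.02  ]
bolt [0.614  0.0083 0.02  ]
bolt [ 0.5124 -0.1017  0.02  ]
bolt [ 0.591  -0.1155  0.02  ]
0.2 [0.5793 0.0226 0.2   ] [ 0.5598 -0.0592  0.2   ]
0.21 [0.5793 0.0217 0.21  ] [ 0.5605 -0.0572  0.21  ]
0.22 [0.5792 0.0207 0.22  ] [ 0.5612 -0.0552  0.22  ]
```

Measured: the handle is flat (angle about 0), with the hinge at (0.5785, 0.0225, 0.200). The hub axis is at (0.563, -0.046), which agrees with the centre of the bolts. Now I'll descend onto the handle at r = 55 mm and grip it.

```bash
python3 -m crank '[[[0.03,-0.003,0.0],-2,0],[[0.055,-0.003,0.03],-2,0],[[0.055,-0.003,0.07],-2,0],[[0.055,-0.003,0.11],-2,0],[[0.055,-0.003,0.139],-2,0],[[0.055,-0.003,0.139],-2,0],[[0.055,-0.003,0.139],-2,-1],[[0.055,-0.003,0.139],-2,-1],[[0.055,-0.003,0.139],-2,-1],[[0.055,-0.003,0.139],-2,-1],[[0.055,-0.003,0.139],-2,-1]]' 12
```

```text
time: 2.55
tool_pos: [0.5657, -0.0307, 0.19]
tool_rot: [-0.0, 0.783, 0.623, -0.0]
force: [-4.1, 1.7, 3.4]
opening: 0.221
grip_force: 12.0
```

```bash
python3 -m crank '[[[0.001,0,-0.0096],0,-1],[[0.0033,0,-0.0188],0,-1],[[0.0074,0,-0.0275],0,-1],[[0.0129,0,-0.0354],0,-1],[[0.0196,0,-0.0421],0,-1],[[0.0275,0,-0.0476],0,-1]]'; python3 -m crank '[[[0.0087,0,-0.0041],0,-1],[[0.0179,0,-0.0066],0,-1],[[0.0275,0,-0.0074],0,-1],[[0.0275,0,-0.0074],0,-1]]'
```

```text
time: 3.3
tool_pos: [0.5718, -0.0056, 0.238]
tool_rot: [0.0, 0.783, 0.622, -0.001]
force: [-5.3, -3.3, -1.2]
opening: 0.224
grip_force: 12.0
time: 3.8
tool_pos: [0.5806, 0.0227, 0.247]
tool_rot: [0.002, 0.783, 0.623, 0.002]
force: [-2.8, -1.8, 6.6]
opening: 0.21
grip_force: 12.0
```

```bash
python3 -m crank '[[[0.001,0,0],0,-1],[[0.002,0,0],0,-1],[[0.002,0,0],0,-1]]';  python3 -m crank '[[[0.001,0,0],0,-1],[[0.002,0,0],0,-1],[[0.002,0,0],0,-1]]'
python3 - <<'E'
from h import *
import pickle
cs={n:cam(n) for n in("scene","side","wrist")}
pickle.dump(cs,open("c2.pkl","wb"))
w=np.zeros((600,800,3),np.uint8)
b=cs["side"]["img"][100:250,200:340]; w[:,:400]=cv2.resize(b,(400,428)).copy().__class__((600,400,3),np.uint8) if 0 else cv2.copyMakeBorder(cv2.resize(b,(400,428)),0,172,0,0,0)
b=cs["scene"]["img"][120:270,200:340]; w[:428,400:]=cv2.resize(b,(400,428))
cv2.imwrite("pics/crop3.png",w)
E
```

```text
time: 4.18
tool_pos: [0.5808, 0.0232, 0.2469]
tool_rot: [0.002, 0.783, 0.622, 0.001]
force: [-4.3, -4.0, 6.4]
opening: 0.212
grip_force: 11.9
time: 4.55
tool_pos: [0.5814, 0.0253, 0.2469]
tool_rot: [0.002, 0.783, 0.622, 0.001]
force: [-3.5, -3.0, 6.5]
opening: 0.203
grip_force: 11.6
```

View pics/crop3.png

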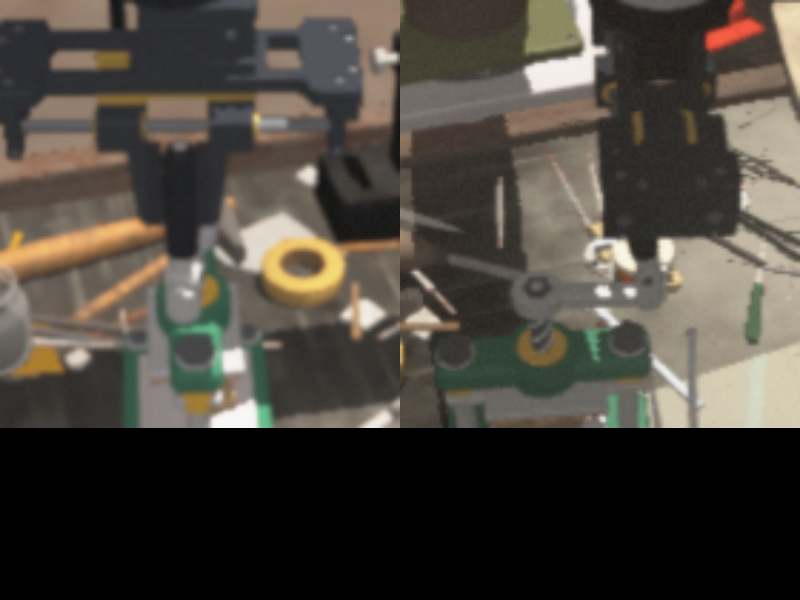

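The handle stands roughly upright: in the left crop it runs from (180,150) to (183,290), and the clevis is level. I'll grip harder and push outward to confirm it is on the stop.

```bash
python3 -m crank '[[[0,0,0],0,-1],[[0,0,0],0,-1],[[0.001,0,0],0,-1],[[0.002,0,0],0,-1]]' 30;  python3 -m crank '[[[0.001,0,0],0,-1],[[0.002,0,0],0,-1],[[0.002,0,0],0,-1]]'; python3 -m crank '[[[0.001,0,0],0,-1],[[0.002,0,0],0,-1],[[0.002,0,0],0,-1]]'
```

```text
time: 5.2
tool_pos: [0.5818, 0.0265, 0.247]
tool_rot: [0.002, 0.783, 0.622, 0.001]
force: [-4.2, -5.2, 7.3]
opening: 0.194
grip_force: 29.0
time: 5.58
tool_pos: [0.5823, 0.0285, 0.247]
tool_rot: [0.002, 0.783, 0.622, 0.001]
force: [-4.2, -4.3, 6.5]
opening: 0.184
grip_force: 28.2
time: 5.95
tool_pos: [0.5835, 0.0346, 0.2465]
tool_rot: [0.001, 0.782, 0.623, 0.004]
force: [0.5, 2.7, 1.6]
opening: 0.004
grip_force: 1.5
```

```bash
python3 -m crank '[[[0.01,0,0],0,-1],[[0.015,0,-0.02],0,-1],[[0.015,0,-0.06],0,0],[[0.015,0,-0.1],0,0],[[0.015,0,-0.1],0,0]]'
python3 - <<'E'
from h import *
import pickle
cs={n:cam(n) for n in("scene","side","wrist")}
pickle.dump(cs,open("c3.pkl","wb"))
w=np.zeros((600,800,3),np.uint8)
b=cs["side"]["img"][140:240,230:310]; w[:375,:300]=cv2.resize(b,(300,375),interpolation=cv2.INTER_CUBIC)
b=cs["scene"]["img"][160:260,220:320]; w[:500,300:]=cv2.resize(b,(500,500),interpolation=cv2.INTER_CUBIC)
cv2.imwrite("pics/crop4.png",w); cv2.imwrite("pics/wrist3.png",cs["wrist"]["img"])
E
```

```text
time: 6.58
tool_pos: [0.5868, 0.0477, 0.348]
tool_rot: [0.002, 0.783, 0.623, 0.004]
force: [-0.4, 0.2, -0.7]
opening: 0.324
grip_force: 0.0
```

View pics/crop4.png

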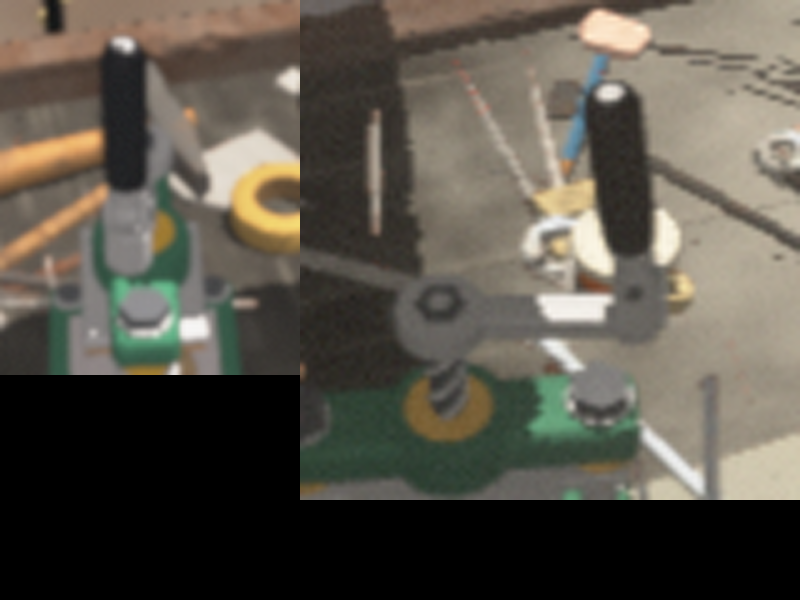

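The scene crop shows the handle from its top at (612,95) to the pin at (634,293), leaning inward slightly. In the side crop the top is at (124,47).

Run:
```python
from h import *
import pickle
cs=pickle.load(open("c3.pkl","rb"))
s,d,w=cs["scene"],cs["side"],cs["wrist"]
np.set_printoptions(precision=4,suppress=True)
S=lambda x,y:((x-300)/5+220,y/5+160)
D=lambda x,y:(x*80/300+230,y/3.75+140)
t,e=tri(ray(s,*S(612,93)),ray(d,*D(124,46))); print("top",t,e)
b,e2=tri(ray(s,*S(632,250)),ray(d,*D(123,185))); print("bot",b,e2)
print("nut",atz(s,*S(441,298),.185))
# predicted projections for upright / leaning handle
H=np.array([.5785,.0225,.2]);a=np.array([.2215,.975,0]);z=np.array([0,0,1.])
for deg in (90,85,80,75):
    th=np.radians(deg); u=-np.cos(th)*a+np.sin(th)*z
    q=proj(s,[H,H+.016*u,H+.05*u,H+.088*u]); print(deg,((q-[220,160])*5+[300,0]).round().tolist())
hub=np.array([.563,-.046,.185]);print(((proj(s,hub)-[220,160])*5+[300,0]).round())
```

```text
top [0.5779 0.0142 0.2816] [np.float64(0.00038070536437994544), np.float64(0.00038070536437996203)]
bot [0.5823 0.0202 0.2102] [np.float64(0.001085960572089586), np.float64(0.001085960572089607)]
nut [ 0.5646 -0.0452  0.185 ]
90 [[633.0, 258.0], [634.0, 227.0], [635.0, 158.0], [637.0, 74.0]]
85 [[633.0, 258.0], [630.0, 227.0], [622.0, 158.0], [613.0, 76.0]]
80 [[633.0, 258.0], [626.0, 228.0], [609.0, 160.0], [590.0, 79.0]]
75 [[633.0, 258.0], [622.0, 229.0], [597.0, 163.0], [567.0, 84.0]]
[[438. 295.]]
```

The handle stands at about 85°, so the push slipped before it reached the stop. I'll re-grip at full pad depth and push again.

```bash
python3 -m crank '[[[-0.031,0,0],0,0],[[-0.031,0,0.03],0,0],[[-0.031,0,0.08],0,0],[[-0.031,0,0.118],0,0],[[-0.031,0,0.118],0,0],[[-0.031,0,0.118],0,-1],[[-0.031,0,0.118],0,-1],[[-0.031,0,0.118],0,-1],[[-0.031,0,0.118],0,-1]]' 30;  python3 -m crank '[[[0.002,0,0],0,-1],[[0.003,0,0],0,-1],[[0.004,0,0],0,-1],[[0.004,0,0],0,-1]]'; python3 -m crank '[[[0.001,0,0],0,-1],[[0.002,0,0],0,-1],[[0.002,0,0],0,-1]]'
```

```text
time: 7.85
tool_pos: [0.579, 0.0167, 0.2282]
tool_rot: [0.001, 0.783, 0.622, 0.002]
force: [1.0, -0.5, 4.7]
opening: 0.218
grip_force: 30.0
time: 8.35
tool_pos: [0.5791, 0.0173, 0.228]
tool_rot: [0.002, 0.783, 0.622, -0.0]
force: [0.7, -6.3, 8.6]
opening: 0.219
grip_force: 30.0
time: 8.72
tool_pos: [0.5791, 0.0176, 0.228]
tool_rot: [0.003, 0.784, 0.621, -0.001]
force: [0.2, -8.2, 8.6]
opening: 0.217
grip_force: 30.0
```

```bash
python3 -m crank '[[[-0.004,0,0],0,0],[[-0.004,0,-0.004],0,0],[[-0.004,0,-0.008],0,0],[[-0.004,0,-0.008],0,0]]'; python3 -m crank '[[[0,0,0],0,-1],[[0,0,0],0,-1],[[0,0,0],0,-1],[[0,0,0],0,-1]]' 30;  python3 -m crank '[[[0.002,0,0],0,-1],[[0.003,0,0],0,-1],[[0.004,0,0],0,-1],[[0.004,0,0],0,-1]]'; python3 -m crank '[[[0.002,0,0],0,-1],[[0.003,0,0],0,-1],[[0.003,0,0],0,-1]]'
```

```text
time: 9.22
tool_pos: [0.578, 0.0192, 0.235]
tool_rot: [-0.0, 0.782, 0.623, 0.0]
force: [-0.3, -0.5, -0.1]
opening: 0.499
grip_force: 0.0
time: 9.72
tool_pos: [0.5787, 0.0185, 0.2348]
tool_rot: [0.001, 0.783, 0.622, 0.001]
force: [3.1, -0.2, -2.5]
opening: 0.219
grip_force: 30.0
time: 10.22
tool_pos: [0.5788, 0.0192, 0.2347]
tool_rot: [0.002, 0.783, 0.622, -0.001]
force: [2.9, -5.7, -0.6]
opening: 0.218
grip_force: 30.0
time: 10.6
tool_pos: [0.579, 0.0198, 0.2347]
tool_rot: [0.002, 0.784, 0.621, -0.003]
force: [0.9, -9.8, -0.7]
opening: 0.212
grip_force: 30.0
```

The handle now takes 9.8 N outward and barely moves, so it is on the stop. I'll start cranking with constant yaw, a 70 mm circle and a slight outward bias.

```bash
cat > st.py <<'E'
from h import *
import sys
C=np.array([.563,-.046])+np.array([float(x) for x in sys.argv[1:3]]) if len(sys.argv)>2 else np.array([.5625,-.0483])
s=bot.get_state(); p=s["tool_pos"]; v=p[:2]-C; r=np.hypot(*v); e=v/r; t=np.array([e[1],-e[0]])
F=s["force"]; print("phi %.1f r %.4f z %.4f  Fout(push) %.1f  Fcw(push) %.1f Fz %.1f"%(77-np.degrees(np.arctan2(v[1],v[0])),r,p[2],-F[:2]@e,-F[:2]@t,F[2]), s["joint_pos"].round(2))
E
python3 -m crank '[[[-0.0047,0,0],0,-1],[[-0.0058,0.0124,0.0012],0,-1],[[-0.009,0.0245,0.0024],0,-1],[[-0.0143,0.0357,0.0037],0,-1],[[-0.0214,0.046,0.0049],0,-1],[[-0.0302,0.0548,0.0061],0,-1],[[-0.0405,0.0619,0.0073],0,-1],[[-0.0405,0.0619,0.0073],0,-1]]' 30; python3 st.py
```

```text
time: 11.6
tool_pos: [0.63, -0.0283, 0.2273]
tool_rot: [-0.001, 0.783, 0.622, -0.001]
force: [-3.0, -2.4, 2.9]
opening: 0.219
grip_force: 30.0
phi 60.5 r 0.0704 z 0.2273  Fout(push) 3.6  Fcw(push) -1.5 Fz 2.9 [ 0.04  0.71 -0.13  1.56  0.11  0.88 -0.35]
```

```bash
python3 -m crank '[[[-0.0113,0.0053,0.0012],0,-1],[[-0.0233,0.0085,0.0024],0,-1],[[-0.0358,0.0096,0.0037],0,-1],[[-0.0482,0.0085,0.0049],0,-1],[[-0.0602,0.0053,0.0061],0,-1],[[-0.0715,0,0.0073],0,-1]]'; python3 st.py
```

```text
time: 12.35
tool_pos: [0.6136, -0.0928, 0.2202]
tool_rot: [-0.003, 0.781, 0.624, 0.001]
force: [-3.8, 7.6, 6.2]
opening: 0.219
grip_force: 30.0
phi 118.0 r 0.0678 z 0.2202  Fout(push) 7.9  Fcw(push) 3.2 Fz 6.2 [ 0.16  0.7  -0.15  1.6   0.12  0.85 -0.25]
```

```bash
python3 -m crank '[[[-0.0073,-0.0079,0],0,-1],[[-0.016,-0.0166,0.0006],0,-1],[[-0.023,-0.0267,0.0018],0,-1],[[-0.0282,-0.0378,0.003],0,-1],[[-0.0314,-0.0497,0.0042],0,-1],[[-0.0325,-0.0619,0.0054],0,-1]]'; python3 st.py 0 0
```

```text
time: 13.1
tool_pos: [0.548, -0.1134, 0.2136]
tool_rot: [-0.0, 0.782, 0.623, 0.002]
force: [5.5, 4.7, -11.7]
opening: 0.215
grip_force: 30.0
phi 179.5 r 0.0690 z 0.2136  Fout(push) 5.7  Fcw(push) 4.4 Fz -11.7 [ 0.21  0.63 -0.15  1.8   0.13  0.72 -0.23]
```

Run:
```python
from h import *
import pickle
cs={n:cam(n) for n in("scene","side")}
pickle.dump(cs,open("c4.pkl","wb"))
b=cs["scene"]["img"][230:305,200:300]
cv2.imwrite("pics/crop5.png",cv2.resize(b,(800,600),interpolation=cv2.INTER_CUBIC))
```

```text
(no output)
```

View pics/crop5.png

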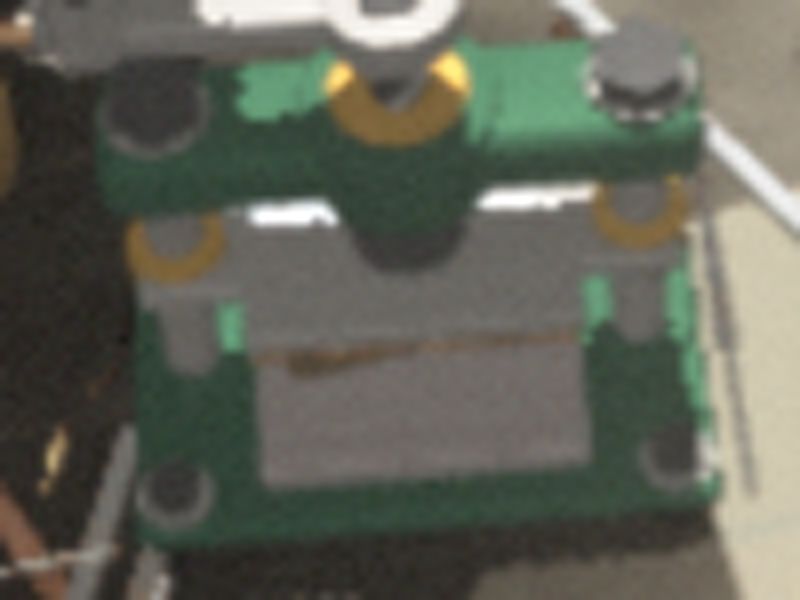

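Run:
```python
from h import *
import pickle
s=pickle.load(open("c4.pkl","rb"))["scene"]
np.set_printoptions(precision=4,suppress=True)
G=lambda x,y:(x/8+200-.44,y/8+230-.44)
c0=np.array([.5635,-.0462,0]); y=np.radians(-10.5); ex=np.array([np.cos(y),np.sin(y),0]);ey=np.array([-np.sin(y),np.cos(y),0])
def pl(x,yy,lx):
    o,d=ray(s,*G(x,yy)); k=(lx-(o-c0)@ex)/(d@ex); p=o+k*d; return np.array([(p-c0)@ey,p[2]])
for n,p,lx in [("pack L",(263,488),.040),("pack R",(590,460),.040),("base L",(140,545),.052),("base R",(718,497),.052),("steel L",(252,349),.031),("steel R",(580,329),.031),("cork L",(252,358),.031),("cork R",(580,340),.031),("plat mid",(420,338),.031)]:
    print(n,pl(*p,lx))
```

```text
pack L [-0.0417  0.0186]
pack R [0.0413 0.0195]
base L [-0.0732  0.0153]
base R [0.0727 0.0161]
steel L [-0.0402  0.0666]
steel R [0.0401 0.0643]
cork L [-0.0405  0.0628]
cork R [0.0401 0.0596]
plat mid [0.0009 0.0658]
```

The picture shows the platen underside at about z = 66 mm and the cork bottom at about 61 mm. The block top is at about 41 mm, so the gap is about 20 mm, or roughly 160° more. I'll go 100° freely and then slow down.

```bash
python3 -m crank '[[[0.0011,-0.0122,0.0022],0,-1],[[0.0043,-0.0241,0.0036],0,-1],[[0.0094,-0.0353,0.005],0,-1],[[0.0165,-0.0453,0.0064],0,-1],[[0.0252,-0.054,0.0076],0,-1],[[0.0353,-0.0611,0.0088],0,-1]]'; python3 st.py 0 0
```

```text
time: 13.95
tool_pos: [0.4954, -0.0674, 0.2061]
tool_rot: [0.001, 0.783, 0.622, 0.0]
force: [4.7, -2.4, -2.4]
opening: 0.216
grip_force: 30.0
phi 239.5 r 0.0709 z 0.2061  Fout(push) 3.8  Fcw(push) 3.7 Fz -2.4 [ 0.13  0.58 -0.13  1.98  0.13  0.6  -0.32]
```

```bash
python3 -m crank '[[[0.0111,-0.0052,0.0012],0,-1],[[0.023,-0.0084,0.0024],0,-1],[[0.0353,-0.0094,0.0037],0,-1],[[0.0475,-0.0084,0.0049],0,-1],[[0.0535,-0.007,0.0055],0,-1],[[0.0535,-0.007,0.0055],0,-1]]'; python3 st.py 0 0
```

```text
time: 14.7
tool_pos: [0.5, -0.0118, 0.2003]
tool_rot: [-0.001, 0.782, 0.623, -0.0]
force: [-1.6, 2.4, 4.3]
opening: 0.22
grip_force: 30.0
phi -74.5 r 0.0717 z 0.2003  Fout(push) -2.5  Fcw(push) -1.4 Fz 4.3 [ 0.01  0.59 -0.12  1.98  0.12  0.58 -0.42]
```

```bash
python3 -m crank '[[[0.0069,-0.001,0.0006],0,-1],[[0.0128,0.0015,0.0012],0,-1],[[0.0185,0.0044,0.0018],0,-1],[[0.0185,0.0044,0.0018],0,-1]]'; python3 st.py 0 0;  python3 -m crank '[[[0.0054,0.0035,0.0006],0,-1],[[0.0054,0.0035,0.0006],0,-1]]'; python3 st.py 0 0
```

```text
time: 15.2
tool_pos: [0.5094, 0.0029, 0.1986]
tool_rot: [0.0, 0.783, 0.622, -0.0]
force: [1.4, -4.7, 2.7]
opening: 0.221
grip_force: 30.0
phi -60.6 r 0.0726 z 0.1986  Fout(push) 4.2  Fcw(push) 2.5 Fz 2.7 [-0.02  0.6  -0.12  1.96  0.12  0.59 -0.45]
time: 15.45
tool_pos: [0.5126, 0.0063, 0.1981]
tool_rot: [0.0, 0.783, 0.622, -0.002]
force: [-2.7, -5.9, 7.3]
opening: 0.217
grip_force: 30.0
phi -56.9 r 0.0727 z 0.1981  Fout(push) 2.3  Fcw(push) 6.0 Fz 7.3 [-0.03  0.6  -0.11  1.94  0.12  0.6  -0.45]
```

```bash
python3 -m crank '[[[0,0,0],0,-1],[[0,0,0],0,-1]]' >/dev/null; python3 st.py 0 0;  python3 -m crank '[[[0.0013,0.001,0],0,-1],[[0.0013,0.001,0],0,-1]]' >/dev/null; python3 st.py 0 0; python3 -m crank '[[[0.0013,0.001,0],0,-1],[[0.0013,0.001,0],0,-1]]'>/dev/null; python3 st.py 0 0
```

```text
phi -56.9 r 0.0727 z 0.1981  Fout(push) 3.8  Fcw(push) 6.6 Fz 7.4 [-0.03  0.6  -0.12  1.95  0.12  0.6  -0.45]
phi -56.6 r 0.0727 z 0.1980  Fout(push) 2.8  Fcw(push) 7.5 Fz 8.9 [-0.03  0.6  -0.11  1.94  0.12  0.61 -0.45]
phi -55.8 r 0.0727 z 0.1980  Fout(push) 3.4  Fcw(push) 9.7 Fz 9.5 [-0.03  0.61 -0.11  1.94  0.12  0.61 -0.46]
```

The force is rising. I'll check whether that is real contact.

Run:
```python
from h import *
import pickle
cs={n:cam(n) for n in("scene","side")}
pickle.dump(cs,open("c5.pkl","wb"))
w=np.zeros((600,800,3),np.uint8)
b=cs["scene"]["img"][180:290,210:300]; w[:600,:490]=cv2.resize(b,(490,600),interpolation=cv2.INTER_CUBIC)
b=cs["side"]["img"][150:280,230:297]; w[:600,491:800]=cv2.resize(b,(309,600),interpolation=cv2.INTER_CUBIC)
cv2.imwrite("pics/crop6.png",w)
```

```text
(no output)
```

View pics/crop6.png

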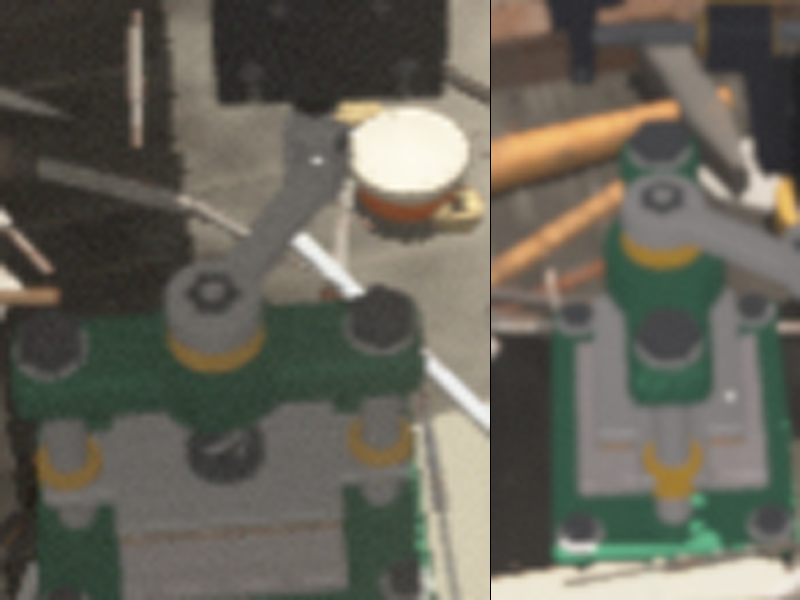

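The platen's lower edge is now at about (125,540) to (345,520) in the scene crop, with the cork line just under it. The hub is close above the bush.

Run:
```python
from h import *
import pickle
s=pickle.load(open("c5.pkl","rb"))["scene"]
np.set_printoptions(precision=4,suppress=True)
G=lambda x,y:(x/5.444+210-.4,y/5.4545+180-.4)
c0=np.array([.5635,-.0462,0]); y=np.radians(-10.5); ex=np.array([np.cos(y),np.sin(y),0]);ey=np.array([-np.sin(y),np.cos(y),0])
def pl(x,yy,lx):
    o,d=ray(s,*G(x,yy)); k=(lx-(o-c0)@ex)/(d@ex); p=o+k*d; return np.array([(p-c0)@ey,p[2]])
for p in [(125,538),(345,519),(125,546),(345,527),(235,528)]: print(pl(*p,.031))
```

```text
[-0.0387  0.049 ]
[0.0418 0.0501]
[-0.0391  0.044 ]
[0.0417 0.045 ]
[0.0015 0.05  ]
```

```bash
python3 -m crank '[[[-0.0033,-0.0023,0],0,-1],[[-0.0033,-0.0023,0],0,-1]]' >/dev/null; python3 st.py 0 0;  python3 -m crank '[[[0,0,0],0,-0.4],[[0,0,0],0,-0.4],[[0,0,0],0,-0.4]]' >/dev/null; python3 st.py 0 0; python3 -m crank '[[[0,0,0],0,-1],[[0,0,0],0,-1],[[0,0,0],0,-1],[[0,0,0],0,-1]]' 30; python3 st.py 0 0; python3 -m crank '[[[0.0008,0.0006,0],0,-1],[[0.0008,0.0006,0],0,-1]]' >/dev/null; python3 st.py 0 0; python3 -m crank '[[[0.0008,0.0006,0],0,-1],[[0.0008,0.0006,0],0,-1]]' >/dev/null; python3 st.py 0 0
```

```text
phi -56.7 r 0.0727 z 0.1981  Fout(push) 3.5  Fcw(push) 4.8 Fz 7.0 [-0.03  0.6  -0.12  1.95  0.12  0.6  -0.45]
phi -55.5 r 0.0738 z 0.1977  Fout(push) -0.6  Fcw(push) 0.0 Fz 0.9 [-0.03  0.6  -0.12  1.95  0.12  0.6  -0.45]
time: 17.42
tool_pos: [0.5119, 0.0079, 0.1978]
tool_rot: [-0.001, 0.782, 0.623, -0.001]
force: [-4.6, 3.5, 2.8]
opening: 0.221
grip_force: 30.0
phi -56.5 r 0.0743 z 0.1978  Fout(push) -5.7  Fcw(push) 1.0 Fz 2.8 [-0.03  0.6  -0.12  1.95  0.12  0.6  -0.45]
phi -56.4 r 0.0743 z 0.1978  Fout(push) -5.6  Fcw(push) 2.8 Fz 4.0 [-0.03  0.6  -0.12  1.95  0.12  0.6  -0.45]
phi -56.2 r 0.0743 z 0.1977  Fout(push) -5.8  Fcw(push) 5.2 Fz 6.1 [-0.03  0.6  -0.12  1.94  0.12  0.6  -0.45]
```

```bash
python3 -m crank '[[[0.0017,-0.0025,0],0,-1],[[0.0034,-0.005,0],0,-1],[[0.0034,-0.005,0],0,-1]]' >/dev/null; python3 st.py 0 0; for i in 1 ; do python3 -m crank '[[[0.0008,0.0006,0],0,-1],[[0.0008,0.0006,0],0,-1],[[0.0008,0.0006,0],0,-1]]' >/dev/null; python3 st.py 0 0; done;  python3 -m crank '[[[0.0008,0.0006,0],0,-1],[[0.0008,0.0006,0],0,-1],[[0.0008,0.0006,0],0,-1]]' >/dev/null; python3 st.py 0 0
```

```text
phi -56.2 r 0.0754 z 0.1978  Fout(push) 4.5  Fcw(push) 4.8 Fz -2.8 [-0.04  0.6  -0.11  1.95  0.12  0.59 -0.46]
phi -56.0 r 0.0755 z 0.1977  Fout(push) 3.9  Fcw(push) 6.8 Fz -1.3 [-0.04  0.6  -0.11  1.95  0.12  0.6  -0.46]
phi -55.5 r 0.0755 z 0.1977  Fout(push) 4.8  Fcw(push) 6.6 Fz -1.1 [-0.04  0.6  -0.11  1.95  0.12  0.6  -0.46]
```

```bash
python3 -m crank '[[[0.0008,0.0006,0],0,-1],[[0.0008,0.0006,0],0,-1],[[0.0008,0.0006,0],0,-1]]' >/dev/null; python3 st.py 0 0;  python3 -m crank '[[[0,0,0],0,-1]]' >/dev/null; python3 st.py 0 0; python3 -m crank '[[[0.0008,0.0006,0],0,-1],[[0.0008,0.0006,0],0,-1],[[0.0008,0.0006,0],0,-1]]' >/dev/null; python3 st.py 0 0
```

```text
phi -55.0 r 0.0755 z 0.1976  Fout(push) 4.7  Fcw(push) 7.8 Fz -0.5 [-0.04  0.6  -0.11  1.95  0.12  0.6  -0.47]
phi -55.0 r 0.0755 z 0.1976  Fout(push) 4.0  Fcw(push) 7.5 Fz -0.9 [-0.04  0.6  -0.11  1.95  0.12  0.6  -0.47]
phi -54.5 r 0.0756 z 0.1976  Fout(push) 4.4  Fcw(push) 6.7 Fz 0.1 [-0.05  0.6  -0.11  1.95  0.12  0.6  -0.47]
```

Run:
```python
from h import *
import pickle
s=bot.get_state(); print(s["opening"],s["grip_force"],s["tool_pos"])
cs={n:cam(n) for n in("scene","side")}
pickle.dump(cs,open("c6.pkl","wb"))
# image shift of platen between c5 (before) and now, and c4 for reference
c5=pickle.load(open("c5.pkl","rb"))
def reg(im,x0,x1,y0,y1): return cv2.GaussianBlur(im[y0:y1,x0:x1].astype(np.float32).mean(2),(0,0),.7)
for n,boxes in dict(scene=dict(hub=(238,262,230,250),arm=(255,275,200,228),platenedge=(234,272,270,285),base=(215,285,292,305))).items():
  for k,(x0,x1,y0,y1) in boxes.items():
    a=reg(c5[n]["img"],x0,x1,y0,y1);b=reg(cs[n]["img"],x0,x1,y0,y1)
    print(n,k,cv2.phaseCorrelate(a.astype(np.float64),b.astype(np.float64),cv2.createHanningWindow(a.shape[::-1],cv2.CV_64F)))
```

```text
0.2174832453198517 29.99480520375073 [0.51295274 0.0106383  0.19757409]
scene hub ((0.19062469238353685, -0.14625769540569955), 1.0485140112322597)
scene arm ((-0.4168056076347355, -0.5218903600075695), 0.9246002819760321)
scene platenedge ((-0.235972838070019, 0.4924201255115168), 0.8568366454696739)
scene base ((0.14164871005137059, 0.5306978225731394), 1.0614676194194943)
```

```bash
sed -i 's/s\["joint_pos"\].round(2)/round(s["opening"],4),s["force"].round(1),p.round(4)/' st.py; python3 -m crank '[[[0.0008,0.0006,0],0,-1],[[0.0008,0.0006,0.0001],0,-1],[[0.0008,0.0006,0.0001],0,-1]]' >/dev/null; python3 st.py 0 0;  python3 -m crank '[[[0.0008,0.0006,0.0001],0,-1],[[0.0008,0.0006,0.0001],0,-1],[[0.0008,0.0006,0.0001],0,-1]]' >/dev/null; python3 st.py 0 0;python3 -m crank '[[[0.0008,0.0006,0.0001],0,-1],[[0.0008,0.0006,0.0001],0,-1],[[0.0008,0.0006,0.0001],0,-1]]' >/dev/null; python3 st.py 0 0
```

```text
phi -53.9 r 0.0756 z 0.1975  Fout(push) 5.0  Fcw(push) 8.6 Fz 0.2 0.2148 [-3.2 -9.4  0.2] [0.5134 0.0111 0.1975]
phi -53.3 r 0.0757 z 0.1974  Fout(push) 4.3  Fcw(push) 8.3 Fz 1.2 0.2169 [-3.6 -8.7  1.2] [0.514  0.0117 0.1974]
phi -52.8 r 0.0758 z 0.1973  Fout(push) 3.9  Fcw(push) 9.0 Fz 2.1 0.2204 [-4.4 -8.7  2.1] [0.5145 0.0122 0.1973]
```

The force rises steadily to about 9 N, which means roughly 60 N of clamping; that will relax to about 47 N on release. I'll unload the tangential force, push the handle outward onto its stop, release and retreat upward.

```bash
python3 -m crank '[[[-0.002,-0.0015,0],0,-1],[[-0.0035,-0.0025,0],0,-1],[[-0.0035,-0.0025,0],0,-1]]' >/dev/null; python3 st.py 0 0; python3 -m crank '[[[0.0015,-0.002,0],0,-1],[[0.003,-0.004,0],0,-1],[[0.003,-0.004,0],0,-1]]' >/dev/null; python3 st.py 0 0
```

```text
phi -53.4 r 0.0757 z 0.1975  Fout(push) 5.4  Fcw(push) 3.3 Fz -4.2 0.2207 [ 1.  -6.3 -4.2] [0.5139 0.0116 0.1975]
phi -53.4 r 0.0765 z 0.1975  Fout(push) 13.7  Fcw(push) 3.6 Fz -11.1 0.2195 [  6.2 -12.8 -11.1] [0.5134 0.0122 0.1975]
```

```bash
python3 -m crank '[[[-0.002,0.001,0],0,-1],[[-0.004,0.002,0],0,-1],[[-0.004,0.002,0],0,-1]]' >/dev/null; python3 st.py 0 0; python3 -m crank '[[[-0.004,0.002,0],0,0],[[0,0,0],0,0],[[0,0,0],0,0],[[0,0,-0.02],0,0],[[0,0,-0.06],0,0],[[0,0,-0.11],0,0],[[0,0,-0.15],0,0],[[0,0,-0.15],0,0],[[0,0,-0.15],0,0]]' >/dev/null; python3 st.py 0 0
python3 - <<'E'
from h import *
import pickle
cs={n:cam(n) for n in("scene","side","wrist")}
pickle.dump(cs,open("c7.pkl","wb"))
w=np.zeros((600,800,3),np.uint8)
b=cs["scene"]["img"][155:295,205:305]; w[:600,:429]=cv2.resize(b,(429,600),interpolation=cv2.INTER_CUBIC)
b=cs["side"]["img"][145:275,225:305]; w[:600,431:800]=cv2.resize(b,(369,600),interpolation=cv2.INTER_CUBIC)
cv2.imwrite("pics/crop7.png",w)
E
```

```text
phi -54.3 r 0.0758 z 0.1976  Fout(push) 6.9  Fcw(push) 2.6 Fz -6.0 0.2142 [ 2.6 -6.9 -6. ] [0.513  0.011  0.1976]
phi -54.2 r 0.0805 z 0.3471  Fout(push) 0.1  Fcw(push) 0.4 Fz 0.5 0.4985 [-0.2 -0.4  0.5] [0.5099 0.0145 0.3471]
```

View pics/crop7.png

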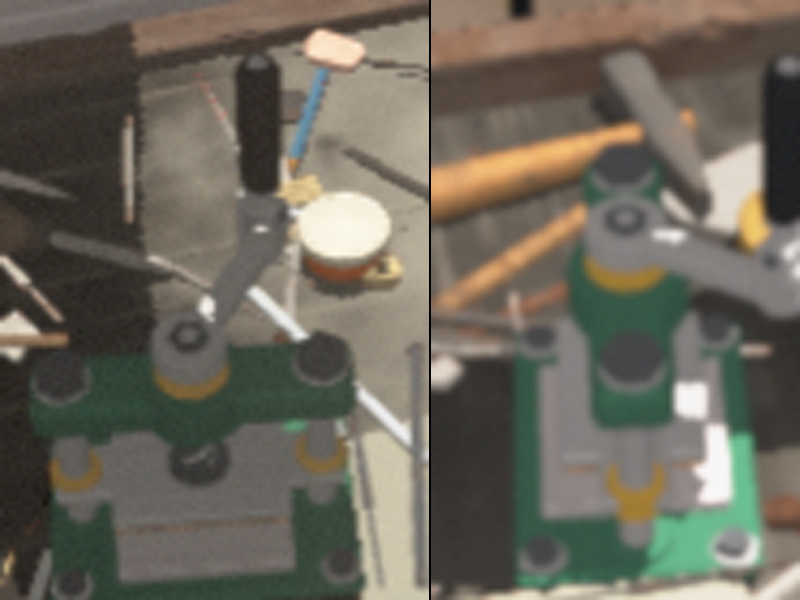

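The handle stands in both views: the scene crop shows it from (258,62) to (259,190), the side crop from (790,65) to (783,215). I'll compute the lean.

Run:
```python
from h import *
import pickle
cs=pickle.load(open("c7.pkl","rb")); s,d=cs["scene"],cs["side"]
np.set_printoptions(precision=4,suppress=True)
S=lambda x,y:(x/4.29+205-.4,y/4.2857+155-.4)
D=lambda x,y:((x-431)/4.6125+225-.4,y/4.615+145-.4)
t,e=tri(ray(s,*S(258,62)),ray(d,*D(788,65)))
b,f=tri(ray(s,*S(259,188)),ray(d,*D(783,215)))
a=b-[.563,-.046,b[2]]; a/=np.linalg.norm(a); v=t-b
print(t,e,b,f,"az",np.degrees(np.arctan2(a[1],a[0])),"lean out deg",np.degrees(np.arctan2(v@a,v[2])),"sideways",np.degrees(np.arctan2(v@np.array([-a[1],a[0],0]),v[2])), "r",np.linalg.norm((b-[.563,-.046,b[2]])))
```

```text
[0.5103 0.0017 0.2477] [np.float64(0.00032062130796015265), np.float64(0.00032062130796026557)] [ 0.5104 -0.      0.1742] [np.float64(0.0002856254440110511), np.float64(0.0002856254440111278)] az 138.86535392481616 lean out deg 0.9207492826424788 sideways -0.9619565617235255 r 0.06988182354816709
```

```bash
python3 -c "
from station import bot
print(bot.get_state()['time']); print(bot.job_done())"
```

```text
23.55
the job is handed in; nothing more can be done
None
```

I handed the job in at 23.6 s. The handle stands within about 1° of upright and was pushed hard against its stop; the press is clamped at an estimated 45 N, judged from about 9 N of crank resistance and not measured directly. The robot is clear of everything.

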